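# Open the push-and-turn jar and put the vertebra away

### The job

Open the brittle push-and-turn jar that is held in the plywood block: press its cap down gently against the spring until the catch lets go, keep it down while you turn it anticlockwise (seen from above) until you feel the stop, then lift it off. Set the cap down right way up in the empty shallow tray. Then take the spool-shaped fossil vertebra from the round picking dish and lower it through the mouth into the jar; do not drop the cap or the vertebra, do not force the jar, and leave the other finds where they lie in the dish.

Things in the scene. Friction and masses are not known exactly. Their poses are not given: they have to be found in the camera images.
- jar: clear brittle jar, 80 mm in diameter, held fast in a plywood block 22 mm thick. Origin at the centre of its underside (8 mm above the table), z up. Shoulder 58 mm up; white neck insert of 54 mm outer diameter, its rim 82 mm up, 5 mm less to 2 mm more from jar to jar. Two vials, tops 70 mm above the table, stand in the block 100 mm beyond the jar
- jar_mouth (a point): centre of the jar's mouth, 82 mm above the jar's origin (the actual rim may be 5 mm lower to 2 mm higher): round opening 48 mm in diameter. A solid pad fills the jar up to 50 mm above its origin
- jar_catch (a point): point on the jar's axis 73 mm above its origin, level with the undersides of two ledges 180 deg apart, under which the cap's lugs sit. Locked: cap's x along jar's x within 4 deg; catches then block turning unless the cap is pressed past them. The turn ends at a stop, 45 to 80 deg anticlockwise from locked, not visible; at the stop and up to 12 deg before it the lugs stand in open slots
- cap: grey cap of the jar: skirt 72 mm in diameter, 25 mm high, flat top, on it a straight black grip bar 54 mm long, 14 mm thick, 20 mm high. Origin at the centre of the skirt's underside, z up, x along the bar; 69 mm above the jar's origin when locked. 40 to 85 g. To free it: press and hold it down, turn it anticlockwise (positive about z) to the stop, ease off 3 to 5 deg, lift straight up
- cap_bar (a point): centre of the top face of the cap's grip bar, 45 mm above the cap's origin. How far down the cap must go differs from jar to jar and cannot be seen: 1.5 to 8.5 mm below locked. The spring tells: 3 to 13 N when locked, 1.4 N more per mm; the lugs clear the catches at about 15.5 N; 1.5 mm deeper, at 17.5 N, the spring is solid and force rises steeply
- seal: white sprung disc, 56 mm in diameter, inside the cap, pressing on the neck's rim; origin at its underside. More than 28 N between it and the rim cracks the jar; so do contact forces of the cap on the jar (spring, and lugs on ledges, catches and stops) that add up to over 80 N: turning against a catch or stop with up to 1.3 N m is safe
- tray: empty shallow white rectangular tray fixed on the table, 170 x 150 mm outside (x, y), rim 14 mm high, wall and floor 4 mm thick; origin at the centre of its underside
- dish: round white picking dish fixed on the table, 212 mm in diameter at the rim, rim 17 mm high, floor 4 mm thick; origin at the centre of its underside. The vertebra lies within 22 mm of its centre, the other finds 60 to 80 mm from its centre. Dish and tray stand left and right of the jar, either way round
- vertebra: brown spool-shaped fossil vertebra, 26 mm in diameter and 20 mm high, waist 22 mm, standing on its flat end on the dish's floor; origin at the centre of its underside, z along its axis; 17 to 35 g. The other finds stand clear of it: fingers opened to about 45 mm have room around it
- shell: conical shell, 22 mm in diameter and 19 mm high, in the dish; origin at the centre of its underside. Leave alone
- tooth: dark fossil tooth, 26 x 18 x 8 mm, in the dish; origin under its root end. Leave alone
- pebble: grey pebble, 24 mm in diameter and 11 mm high, in the dish; origin at the centre of its underside. Leave alone
Things that resemble listed ones, but are neither listed nor needed, are in the scene too. Of the things like the cap, leave any that is blue; of the rest the larger one is meant. Of the things that look like the vertebra, take the one that is farthest from the robot's base at the start.

How it is judged:
By the outcome, as a careful person would: the job done as asked, in the order asked, and still so for the second after the job is handed in, with the robot touching nothing.
It also fails if it takes over 72 s, if anything falls off the work surface, if the arm or the gripper's body presses on something with over 40 N, if the wrist force passes 120 N, or if a joint passes its speed limit or range.

### The arm

A 6-joint arm with a two-finger parallel gripper is mounted at the origin on the work surface. World frame = base frame: x ahead of the robot, y to its left, z up, the work surface at z = 0. Lengths are in m, angles in rad, forces in N, time in s.
With the tool pointing down it reaches from about 0.325 to 0.75 m from the base axis. Payload 7.6 kg.
Tool frame: the origin (TCP) lies at the very end of the fingers, on their centre line; the grasp point (between the pads) lies 19 mm behind it; z points along the fingers, y is the line along which they close (so a half turn about z gives the same grasp; the last joint's range is limited). The gripper opens to 85 mm and grips with 20 to 120 N. Pads are 22 mm wide; open, the fingers measure 114 mm over their backs; the gripper's body (76 mm by 85 mm) begins 54 mm behind the grasp point. The pads swing forward as they close: fully open they stand 13 mm farther back than shut.
Start: joints at [-1.245, 0.052, 1.401, -0, 1.689, -0.07], TCP at [0.202, -0.484, 0.231] pointing down, gripper open.
Joint ranges: [-2.9, 2.9], [-0.91, 2.17], [0.12, 2.37], [-1.06, 4.2], [0.26, 2.73], [-2.93, 2.93]. Speed limits (rad/s): [2.57, 2.57, 3.01, 3.14, 3.14, 3.14].

### API

Orientations are given as a unit quaternion [x, y, z, w].
In Python, from plant import * gives the robot as it stands.
- The arm moves only by the shell command python3 -m inch [FORCE], which reads ROWS from standard input. ROWS is a JSON list of rows, 1 to 8 of them, each of 7 numbers: a rotation vector rx, ry, rz in rad, then dx, dy, dz in m, then the opening from 0.0 (shut) to 1.0 (fully open); each row shifts and turns the commanded pose from where the row before left it, along the tool's axes as they then stand; what a row does not reach is not made up. A row lasts 1/10 s, in which the tool goes at most 0.05 m and 0.15 rad, less where a joint would pass 70% of its speed; a pose out of reach is approached as far as the arm can. The fingers move at their own pace and stop on an object; FORCE is the grip in N (left out, the last holds). Time passes only in rows, so rows that do not move let the fingers close. It prints the time, the measured TCP pose, the force, the opening and the grip force at its end. Input that does not fit is refused with a message, and nothing moves.
- sense(): the state, without advancing time (a new reading comes with each control period).
- snapshot(name): name is "side" or "top" or "wrist"; returns a dict with "pixels" (400x640x3 uint8, blue, green, red), "camera_matrix" (3x3 intrinsics, pixels), "k1" (the pictures are not rectified: a ray, as slopes to the right and down, at radius r is drawn at 1 + k1 r^2 times it, then the intrinsics apply), "position" and "attitude" of the camera in the world. Camera axes: x right, y down, z forward; pixel columns grow to the right and rows downward; lengths in m; the calibration is good to about 2 mm. A picture is of the moment at which its call begins. There is no depth.
- hand_in(): hands the job in; it is judged then, once.
The state is a dict: "clock": time; "joints": joint angles; "qd": joint speeds; "joint_torque": joint torques, N m; "ee_pos": TCP position; "ee_rot": TCP orientation; "force": force on the tool from outside, world axes, zero at the start; "moment": the same for the moment, N m; "gripper_width": opening from 0.0 (shut) to 1.0 (fully open); "grasp_force": force on a finger pad.
Only numpy, scipy, OpenCV 4.12 (cv2) and the standard library are available. Lean on these libraries where they do the work, as an engineer would, in place of code of your own. Each camera call takes 0.05 s, during which the arm holds its last target. There are 200 camera calls.

## Working session

There is one attempt and no reset: what is moved stays moved. The work goes in short steps, Python scripts to look and compute and a shell command to move; the robot and the scene stay as the last step left them, time stands still between calls to the robot, and variables do not carry over. Pictures are saved under pics/ and viewed, at most 10 in all, crops included, and the job is handed in when it is done.

```bash
ls; mkdir -p pics; python3 - <<'E'
from plant import *
import cv2
s=sense();print({k:(v if not hasattr(v,'round') else v) for k,v in s.items()})
for n in("top","side"):
    d=snapshot(n);cv2.imwrite(f"pics/{n}0.png",d["pixels"]);print(n,d["camera_matrix"],d["k1"],d["position"],d["attitude"])
E
```

```text
pics
{'clock': 0.0, 'joints': array([-1.24530891e+00,  5.28479914e-02,  1.40171715e+00, -9.60339087e-06,
        1.68859980e+00, -7.02849071e-02]), 'qd': array([ 3.17527601e-04,  4.34788311e-05, -6.84331903e-04,  6.07727412e-05,
        1.76378253e-03,  1.44083488e-03]), 'joint_torque': array([ 1.12678939e-03, -3.81665361e+01, -3.60190272e+01, -1.06572877e-04,
        6.12843636e-03,  1.53939641e-05]), 'ee_pos': array([ 0.20232909, -0.48412346,  0.23047038]), 'ee_rot': array([ 9.80484150e-01,  1.96596576e-01, -1.04771182e-04, -7.79146793e-04]), 'force': array([-0.76787176,  0.08810876, -0.67448476]), 'moment': array([ 0.02952597,  0.0050737 , -0.01042375]), 'grasp_force': 0.0, 'gripper_width': 0.9954200815942221}
top [[478.97036694   0.         327.49852443]
 [  0.         478.97036694 196.96507073]
 [  0.           0.           1.        ]] -0.03136395131586167 [ 0.30957367 -0.03454977  1.20867338] [-0.70060149  0.70970639 -0.04813301  0.05619268]
side [[388.46556816   0.         316.2852088 ]
 [  0.         388.46556816 203.32701062]
 [  0.           0.           1.        ]] -0.06807682557995128 [ 0.32869835 -0.81078138  0.60888373] [ 0.87212214 -0.07495726  0.05430916 -0.48045281]
```

View pics/top0.png

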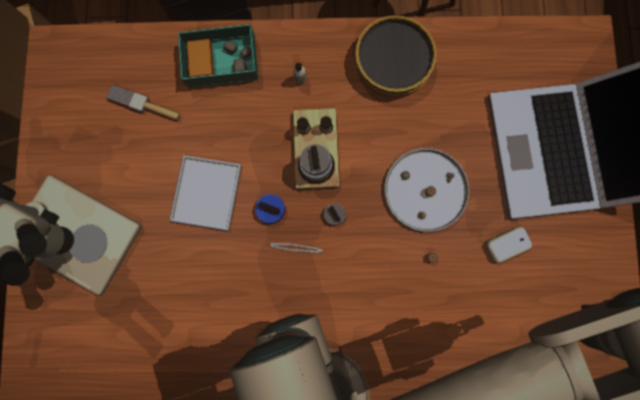

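View pics/side0.png

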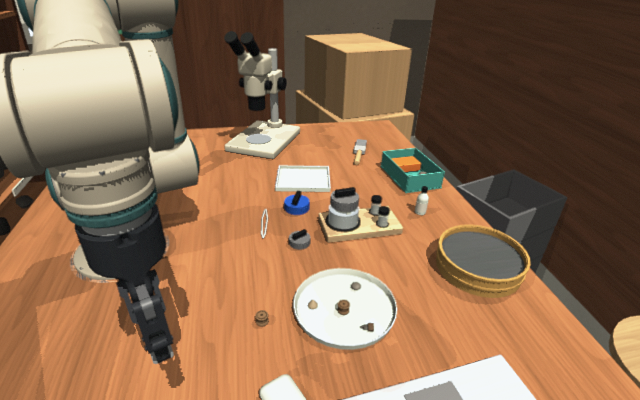

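Top view: jar with the cap at about (316,162) with its black bar, and the vials beyond it at (303,125) and (326,125). The dish is at (427,189) with the vertebra at (431,191); its lookalike at (432,258) is nearer the base. The tray is at (206,193). The side view agrees.

```bash
cat > h.py <<'E'
from plant import *
import cv2, numpy as np
from scipy.spatial.transform import Rotation as R
def dist(d): return np.array([d["k1"],0,0,0,0.])
def pix2w(d,uv,z):
    p=cv2.undistortPointsIter(np.array(uv,float).reshape(-1,1,2),np.array(d["camera_matrix"]),dist(d),None,None,(3,50,1e-9)).reshape(-1,2)
    r=R.from_quat(d["attitude"]).apply(np.c_[p,np.ones(len(p))]);c=np.array(d["position"])
    return c+r*((z-c[2])/r[:,2])[:,None]
def w2pix(d,P):
    A=R.from_quat(d["attitude"]).inv()
    q=A.apply(np.atleast_2d(P)-np.array(d["position"]))
    return cv2.projectPoints(q,np.zeros(3),np.zeros(3),np.array(d["camera_matrix"]),dist(d))[0].reshape(-1,2)
def st():
    s=sense();r=R.from_quat(s["ee_rot"]);X=r.as_matrix()
    print("t%.2f"%s["clock"],"p",np.round(s["ee_pos"],4),"yaw x %.1f"%np.degrees(np.arctan2(X[1,0],X[0,0])),"z",np.round(X[:,2],3),"F",np.round(s["force"],1),"M",np.round(s["moment"],2),"w %.3f g %.1f"%(s["gripper_width"],s["grasp_force"]),"j",np.round(s["joints"],2))
    return s,X
def to(P,yaw=None,X=None):
    """tool-axes delta to world target P; yaw = world deg of tool x, shortest modulo 180"""
    s,X=st();d=X.T@(np.array(P)-s["ee_pos"]);print("d tool",np.round(d,4))
    if yaw is not None:
        e=(yaw-np.degrees(np.arctan2(X[1,0],X[0,0]))+90)%180-90
        print("world yaw change %.1f deg -> rz(tool,down) %.3f"%(e,-np.radians(e)))
    # correction to vertical
    print("tilt fix rx,ry",np.round(np.cross([0,0,1],X.T@[0,0,-1]),4))
E
python3 - <<'E'
from h import *
d=snapshot("top");im=d["pixels"]
print(np.round(pix2w(d,[(316,160)],.122),3),"dish",np.round(pix2w(d,[(427,189)],.01),3),"vert",np.round(pix2w(d,[(431,190.5)],.02),3),"tray",np.round(pix2w(d,[(184,157),(241,162),(230,230),(171,224)],.014),3))
cv2.imwrite("pics/c1.png",cv2.resize(im[100:240,270:480],None,fx=3.8,fy=3.8,interpolation=cv2.INTER_CUBIC))
w=snapshot("wrist");print(w["position"],R.from_quat(w["attitude"]).as_matrix())
st()
E
```

```text
[[0.558 0.003 0.122]] dish [[ 0.505 -0.274  0.01 ]] vert [[ 0.499 -0.282  0.02 ]] tray [[0.596 0.346 0.014]
 [0.581 0.198 0.014]
 [0.407 0.223 0.014]
 [0.424 0.373 0.014]]
[ 0.26481856 -0.4584538   0.37208075] [[ 0.38408197 -0.89066998 -0.2432859 ]
 [-0.92329743 -0.37099334 -0.09942734]
 [-0.00170051  0.2628135  -0.96484516]]
t0.20 p [ 0.2024 -0.4842  0.2308] yaw x 22.7 z [-0.     0.001 -1.   ] F [ 0.8 -0.6  0.3] M [-0.03  0.03 -0.03] w 0.998 g 0.0 j [-1.25  0.05  1.4  -0.    1.69 -0.07]
```

View pics/c1.png

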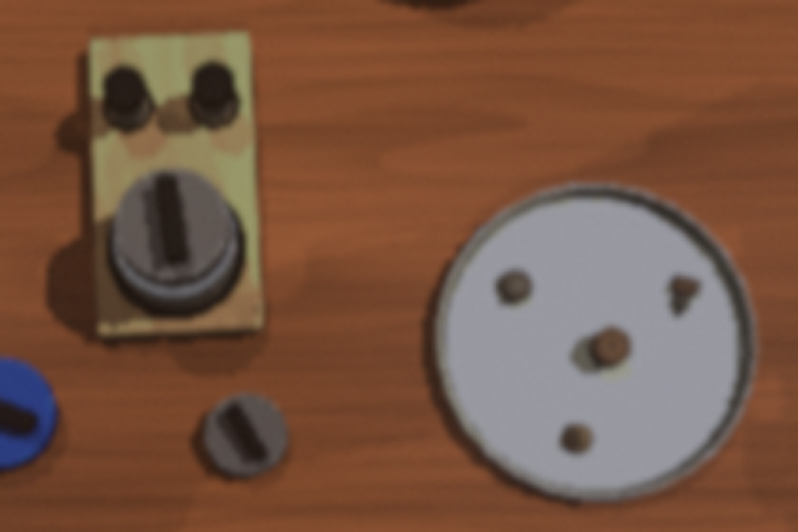

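```bash
python3 - <<'E'
from h import *
d=snapshot("top")
c=np.array([(165,175),(176,265)])/3.8+[270,100]
p=pix2w(d,c,.122);print(p,np.degrees(np.arctan2(*(p[0]-p[1])[[1,0]])))
to([p[:,0].mean(),p[:,1].mean(),.23],0)
E
```

```text
[[0.59181191 0.00828936 0.122     ]
 [0.53537098 0.00201136 0.122     ]] 6.346990801311414
t0.25 p [ 0.2024 -0.4843  0.231 ] yaw x 22.7 z [-0.     0.001 -1.   ] F [-0.1  0.3 -0.6] M [0.01 0.04 0.07] w 1.003 g 0.0 j [-1.25  0.05  1.4   0.    1.69 -0.07]
d tool [ 0.522  -0.3123  0.0012]
world yaw change -22.7 deg -> rz(tool,down) 0.396
tilt fix rx,ry [-0.0006 -0.0001  0.    ]
```

```bash
echo '[[0,0,0,0.04,-0.024,0,1],[0,0,0,0.04,-0.024,0,1],[0,0,0,0.04,-0.024,0,1],[0,0,0,0.04,-0.024,0,1],[0,0,0,0.04,-0.024,0,1],[0,0,0,0.04,-0.024,0,1],[0,0,0,0.04,-0.024,0,1]]' | python3 -m inch
echo '[[0,0,0,0.04,-0.024,0,1],[0,0,0,0.04,-0.024,0,1],[0,0,0,0.04,-0.024,0,1],[0,0,0,0.04,-0.024,0,1],[0,0,0,0.04,-0.024,0,1],[0,0,0.1,0.04,-0.024,0,1],[0,0,0.1,0.02,-0.012,0,1],[0,0,0.1,0,0,0,1]]' | python3 -m inch
python3 - <<'E'
from h import *
to([.563,.005,.23],6.3)
E
```

```text
clock: 0.95
ee_pos: [0.3968, -0.2197, 0.2314]
ee_rot: [0.98, 0.197, 0.0, 0.0]
force: [0.5, -1.0, -0.2]
gripper_width: 1.0
grasp_force: 0.0
clock: 1.75
ee_pos: [0.5786, 0.024, 0.2302]
ee_rot: [0.999, 0.048, -0.001, -0.0]
force: [-0.7, -0.6, 0.1]
gripper_width: 0.998
grasp_force: 0.0
t1.75 p [0.5786 0.024  0.2302] yaw x 5.5 z [-0.001  0.001 -1.   ] F [-0.7 -0.6  0.1] M [-0.07  0.01  0.03] w 0.998 g 0.0 j [-0.02  0.21  1.23  0.    1.7   1.45]
d tool [-0.0174  0.0175  0.0002]
world yaw change 0.8 deg -> rz(tool,down) -0.015
tilt fix rx,ry [-0.0006  0.0011  0.    ]
```

```bash
echo '[[0,0,0,-0.017,0.017,0,1],[0,0,0,0,0,0,1],[0,0,0,0,0,0,1]]' | python3 -m inch
python3 - <<'E'
from h import *
d=snapshot("wrist");cv2.imwrite("pics/w1.png",d["pixels"]);np.savez("w1.npz",**d)
st()
E
```

```text
clock: 2.05
ee_pos: [0.5623, 0.0026, 0.2314]
ee_rot: [0.999, 0.048, 0.0, -0.0]
force: [0.6, -0.1, 0.2]
gripper_width: 1.002
grasp_force: 0.0
t2.10 p [0.5624 0.0028 0.2314] yaw x 5.5 z [ 0.  0. -1.] F [0.6 1.3 0.8] M [ 0.05 -0.03  0.02] w 0.997 g 0.0 j [-0.06  0.16  1.29  0.    1.7   1.41]
```

View pics/w1.png

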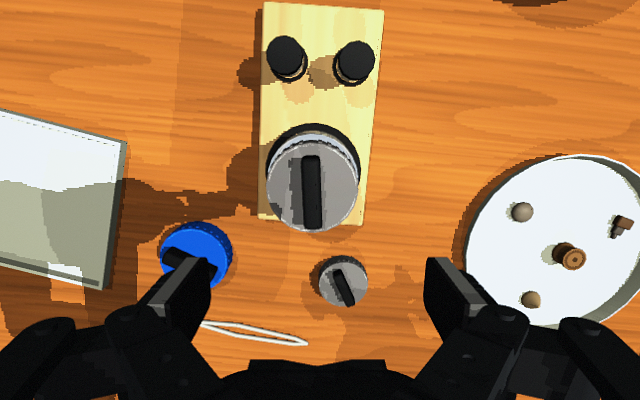

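The cap's bar runs from about (311,156) to (312,228) in the wrist image. Its top face is centred near (311.5,192), and the vials lie beyond it.

```bash
python3 - <<'E'
from h import *
d=dict(np.load("w1.npz"));im=d["pixels"]
g=im.max(2).astype(int);m=((g<75)).astype(np.uint8);m[:145]=0;m[240:]=0;m[:,:285]=0;m[:,340:]=0
n,l,s,c=cv2.connectedComponentsWithStats(m);i=1+np.argmax(s[1:,4]);print(s[i],c[i])
# bar's top-face edges by row
for r in range(152,234,6):
    x=np.where(l[r]==i)[0];print(r,x.min() if len(x) else None,x.max() if len(x) else None,end="; ")
(cx,cy),wh,a=cv2.minAreaRect(np.argwhere(l==i)[:,::-1].astype(np.float32));print(cx,cy,wh,a)
box=cv2.boxPoints(((cx,cy),wh,a));P=pix2w(d,box,.122);print(P[:,:2])
print("centre",pix2w(d,[(cx,cy)],.122),pix2w(d,[(311,156),(312,228)],.122))
q=pix2w(d,[(285,53),(355,61)],.07);print("vials",q,q.mean(0))
print("dish vert top",pix2w(d,[(573,259)],.024))
E
```

```text
[ 300  155   22   75 1433] [310.95673412 191.35868807]
152 None None; 158 301 319; 164 300 319; 170 300 320; 176 301 320; 182 301 320; 188 301 320; 194 302 320; 200 302 321; 206 302 321; 212 303 321; 218 303 321; 224 303 321; 230 None None; 310.7491760253906 191.97503662109375 (74.2254409790039, 20.088844299316406) 88.09085083007812
[[ 0.59430854  0.01819224]
 [ 0.59608991  0.00425074]
 [ 0.54164538 -0.00281698]
 [ 0.53972978  0.0119194 ]]
centre [[0.56870155 0.00797633 0.122     ]] [[0.59451683 0.01011368 0.122     ]
 [0.54152016 0.00461358 0.122     ]]
vials [[ 0.66633084  0.03797369  0.07      ]
 [ 0.66560651 -0.01762637  0.07      ]] [0.66596867 0.01017366 0.07      ]
dish vert top [[ 0.4982496  -0.27606461  0.024     ]]
```

```bash
echo '[[0,0,-0.026,0.005,-0.004,0.03,1],[0,0,0,0,0,0.04,1],[0,0,0,0,0,0.03,0.6],[0,0,0,0,0,0,0.5],[0,0,0,0,0,0,0.4]]' | python3 -m inch
python3 - <<'E'
from h import *
d=snapshot("wrist");im=d["pixels"];cv2.imwrite("pics/w2.png",im)
to([.567,.0075,.107],7)
d=snapshot("side");cv2.imwrite("pics/s2.png",np.vstack([cv2.resize(im,(560,350)),cv2.resize(d["pixels"][150:275,260:460],None,fx=2.8,fy=2,interpolation=2)]))
E
```

```text
clock: 2.6
ee_pos: [0.5672, 0.0074, 0.1321]
ee_rot: [0.998, 0.061, 0.0, -0.0]
force: [0.3, 0.1, 1.1]
gripper_width: 0.517
grasp_force: 0.0
t2.65 p [0.5679 0.0073 0.1334] yaw x 7.0 z [ 0.003 -0.    -1.   ] F [ 0.4 -0.3  0.5] M [ 0.07 -0.02  0.04] w 0.427 g 0.0 j [-0.05  0.22  1.41 -0.    1.51  1.4 ]
d tool [-0.001  -0.0003  0.0264]
world yaw change 0.0 deg -> rz(tool,down) -0.000
tilt fix rx,ry [ 0.0005 -0.0029  0.    ]
```

View pics/s2.png

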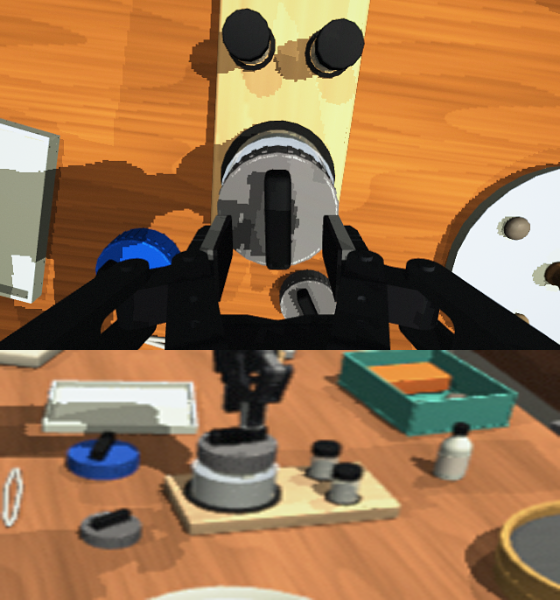

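The fingers straddle the bar evenly: finger inner faces at about 228 and 325, bar at 266–291. I'll go down and close.

```bash
echo '[[0,0,0,-0.001,0,0.015,0.35],[0,0,0,0,0,0.011,0.35],[0,0,0,0,0,0,0.0],[0,0,0,0,0,0,0.0],[0,0,0,0,0,0,0.0],[0,0,0,0,0,0,0.0]]' | python3 -m inch 70
python3 - <<'E'
from h import *
st()
E
```

```text
clock: 3.3
ee_pos: [0.5648, 0.007, 0.1036]
ee_rot: [0.998, 0.061, -0.002, -0.0]
force: [-0.7, -1.2, -12.7]
gripper_width: 0.143
grasp_force: 69.6
t3.30 p [0.5648 0.007  0.1036] yaw x 7.0 z [-0.004 -0.    -1.   ] F [ -0.7  -1.2 -12.7] M [-0.14  0.15  0.18] w 0.143 g 69.6 j [-0.05  0.24  1.45 -0.    1.45  1.4 ]
```

```bash
echo '[[0,0,0,0,0,0,0.0],[0,0,0,0,0,0,0.0],[0,0,0,0,0,0,0]]' | python3 -m inch
python3 - <<'E'
from h import *
st()
E
```

```text
clock: 3.6
ee_pos: [0.5648, 0.007, 0.1037]
ee_rot: [0.998, 0.061, -0.002, -0.0]
force: [-2.2, -1.7, -19.0]
gripper_width: 0.143
grasp_force: 68.7
t3.60 p [0.5648 0.007  0.1037] yaw x 7.0 z [-0.003 -0.    -1.   ] F [ -2.2  -1.7 -19. ] M [-0.23  0.32  0.14] w 0.143 g 68.7 j [-0.05  0.24  1.45 -0.    1.45  1.4 ]
```

```bash
echo '[[0,0,0,0,0,0.002,0.0],[0,0,0,0,0,0,0.0],[0,0,0,0,0,0,0]]' | python3 -m inch
python3 - <<'E'
from h import *
st()
E
```

```text
clock: 3.9
ee_pos: [0.565, 0.0069, 0.1036]
ee_rot: [0.998, 0.061, -0.001, 0.0]
force: [-7.8, -2.3, -9.9]
gripper_width: 0.146
grasp_force: 70.0
t3.90 p [0.565  0.0069 0.1036] yaw x 7.0 z [-0.002 -0.    -1.   ] F [-7.8 -2.3 -9.9] M [-0.18  1.34  0.1 ] w 0.146 g 70.0 j [-0.05  0.24  1.45 -0.    1.45  1.4 ]
```

```bash
echo '[[0,0,0,-0.001,0,0.001,0.0],[0,0,0,0,0,0.001,0.0],[0,0,0,0,0,0,0],[0,0,0,0,0,0,0]]' | python3 -m inch
python3 - <<'E'
from h import *
st()
E
```

```text
clock: 4.3
ee_pos: [0.5651, 0.007, 0.1035]
ee_rot: [0.998, 0.061, 0.001, 0.0]
force: [-7.8, -1.1, -3.2]
gripper_width: 0.144
grasp_force: 71.1
t4.30 p [0.5651 0.007  0.1035] yaw x 7.0 z [ 0.001 -0.    -1.   ] F [-7.8 -1.1 -3.2] M [-0.16  1.51  0.04] w 0.144 g 71.1 j [-0.05  0.24  1.45 -0.    1.45  1.4 ]
```

```bash
echo '[[0,0,0,-0.001,0,0.001,0.0],[0,0,0,-0.001,0,0.001,0.0],[0,0,0,0,0,0,0],[0,0,0,0,0,0,0]]' | python3 -m inch
python3 - <<'E'
from h import *
st()
E
```

```text
clock: 4.7
ee_pos: [0.565, 0.0069, 0.1034]
ee_rot: [0.998, 0.061, 0.004, 0.0]
force: [-3.6, 0.5, 4.9]
gripper_width: 0.141
grasp_force: 72.1
t4.70 p [0.565  0.0069 0.1034] yaw x 7.0 z [ 0.007  0.    -1.   ] F [-3.6  0.5  4.9] M [0.2  0.9  0.04] w 0.141 g 72.1 j [-0.05  0.24  1.46  0.    1.44  1.4 ]
```

```bash
echo '[[0,-0.003,0,-0.001,0,0.001,0.0],[0,0,0,0,0,0.001,0.0],[0,0,0,0,0,0,0],[0,0,0,0,0,0,0]]' | python3 -m inch
python3 - <<'E'
from h import *
st()
E
```

```text
clock: 5.1
ee_pos: [0.565, 0.0069, 0.1026]
ee_rot: [0.998, 0.061, 0.004, 0.0]
force: [-3.1, 0.7, 9.6]
gripper_width: 0.139
grasp_force: 72.7
t5.10 p [0.565  0.0069 0.1026] yaw x 7.0 z [ 0.007 -0.    -1.   ] F [-3.1  0.7  9.6] M [0.31 0.69 0.11] w 0.139 g 72.7 j [-0.05  0.24  1.46  0.    1.44  1.4 ]
```

```bash
echo '[[0,-0.003,0,0,0,0.001,0.0],[0,0,0,0,0,0.001,0.0],[0,0,0,0,0,0,0],[0,0,0,0,0,0,0]]' | python3 -m inch
python3 - <<'E'
from h import *
st()
E
```

```text
clock: 5.5
ee_pos: [0.565, 0.0069, 0.1011]
ee_rot: [0.998, 0.061, 0.002, 0.0]
force: [-5.1, 0.4, 12.3]
gripper_width: 0.146
grasp_force: 73.0
t5.50 p [0.565  0.0069 0.1011] yaw x 7.0 z [ 0.004 -0.    -1.   ] F [-5.1  0.4 12.3] M [0.3  0.92 0.06] w 0.146 g 73.0 j [-0.05  0.24  1.46 -0.    1.44  1.4 ]
```

```bash
echo '[[0,0,0,-0.001,0,0.001,0.0],[0,0,0,0,0,0.001,0.0],[0,0,0,0,0,0.0005,0],[0,0,0,0,0,0,0],[0,0,0,0,0,0,0]]' | python3 -m inch
python3 - <<'E'
from h import *
for i in range(1): st()
E
```

```text
clock: 6.0
ee_pos: [0.565, 0.0069, 0.0995]
ee_rot: [0.998, 0.061, 0.004, 0.0]
force: [-1.4, 1.5, 14.9]
gripper_width: 0.139
grasp_force: 73.3
t6.00 p [0.565  0.0069 0.0995] yaw x 7.0 z [ 0.007 -0.    -1.   ] F [-1.4  1.5 14.9] M [0.38 0.61 0.03] w 0.139 g 73.3 j [-0.05  0.24  1.46  0.    1.43  1.4 ]
```

```bash
echo '[[0,-0.003,0,0,0,0.001,0.0],[0,0,0,0,0,0.0005,0.0],[0,0,0,0,0,0,0],[0,0,0,0,0,0,0]]' | python3 -m inch
python3 - <<'E'
from h import *
st(); snapshot("side"); st(); snapshot("side"); st()
E
```

```text
clock: 6.4
ee_pos: [0.565, 0.0069, 0.0983]
ee_rot: [0.998, 0.061, 0.002, 0.0]
force: [-3.6, 1.7, 16.3]
gripper_width: 0.142
grasp_force: 73.6
t6.40 p [0.565  0.0069 0.0983] yaw x 7.0 z [ 0.004 -0.001 -1.   ] F [-3.6  1.7 16.3] M [0.41 0.69 0.09] w 0.142 g 73.6 j [-0.05  0.24  1.46 -0.    1.43  1.4 ]
t6.45 p [0.565  0.0069 0.0983] yaw x 7.0 z [ 0.004 -0.001 -1.   ] F [-3.1  2.7 15.8] M [0.39 0.75 0.08] w 0.144 g 73.6 j [-0.05  0.24  1.46 -0.    1.43  1.4 ]
t6.50 p [0.565  0.0069 0.0983] yaw x 7.0 z [ 0.005 -0.001 -1.   ] F [-3.2  1.6 16.4] M [0.4  0.65 0.1 ] w 0.140 g 73.5 j [-0.05  0.24  1.46 -0.    1.43  1.4 ]
```

```bash
echo '[[0,0,-0.04,0,0,0,0.0],[0,0,-0.04,0,0,0,0.0],[0,0,-0.04,0,0,0,0],[0,0,-0.04,0,0,0,0],[0,0,0,0,0,0,0]]' | python3 -m inch
python3 - <<'E'
from h import *
st()
E
```

```text
clock: 7.0
ee_pos: [0.5655, 0.0066, 0.0985]
ee_rot: [0.99, 0.141, 0.003, 0.001]
force: [-0.6, 1.3, 16.7]
gripper_width: 0.144
grasp_force: 73.5
t7.00 p [0.5655 0.0066 0.0985] yaw x 16.2 z [ 0.006 -0.001 -1.   ] F [-0.6  1.3 16.7] M [ 0.2   0.33 -0.14] w 0.144 g 73.5 j [-0.05  0.24  1.46 -0.    1.43  1.23]
```

```bash
echo '[[0,0,-0.06,0,0,0,0.0],[0,0,-0.06,0,0,0,0.0],[0,0,-0.06,0,0,0,0],[0,0,-0.06,0,0,0,0],[0,0,-0.06,0,0,0,0],[0,0,-0.06,0,0,0,0],[0,0,-0.06,0,0,0,0],[0,0,0,0,0,0,0]]' | python3 -m inch
python3 - <<'E'
from h import *
st()
E
```

```text
clock: 7.8
ee_pos: [0.5657, 0.0064, 0.0987]
ee_rot: [0.939, 0.344, 0.003, 0.002]
force: [-0.0, 0.7, 16.4]
gripper_width: 0.141
grasp_force: 73.5
t7.80 p [0.5657 0.0064 0.0987] yaw x 40.3 z [ 0.006 -0.001 -1.   ] F [-0.   0.7 16.4] M [ 0.05  0.2  -0.  ] w 0.141 g 73.5 j [-0.05  0.24  1.46 -0.    1.43  0.81]
```

```bash
for i in 1; do echo '[[0,0,-0.05,0,0,0,0.0],[0,0,-0.05,0,0,0,0.0],[0,0,-0.05,0,0,0,0.0],[0,0,0,0,0,0,0]]' | python3 -m inch; done
python3 - <<'E'
from h import *
st()
E
echo '[[0,0,-0.03,0,0,0,0.0],[0,0,-0.03,0,0,0,0.0],[0,0,0,0,0,0,0]]' | python3 -m inch >/dev/null
python3 - <<'E'
from h import *
st()
E
```

```text
clock: 8.2
ee_pos: [0.5657, 0.0064, 0.0987]
ee_rot: [0.91, 0.414, 0.003, 0.002]
force: [1.2, -0.4, 15.9]
gripper_width: 0.143
grasp_force: 73.5
t8.20 p [0.5657 0.0064 0.0987] yaw x 48.9 z [ 0.006 -0.001 -1.   ] F [ 1.2 -0.4 15.9] M [0.06 0.23 0.04] w 0.143 g 73.5 j [-0.05  0.24  1.46 -0.    1.43  0.66]
t8.50 p [0.5657 0.0064 0.0986] yaw x 52.3 z [ 0.006 -0.001 -1.   ] F [-0.6 -0.1 16.1] M [ 0.06  0.25 -0.07] w 0.143 g 73.5 j [-0.05  0.24  1.46 -0.    1.43  0.61]
```

```bash
cat > ok.py <<'E'
from h import *
import sys
s,X=st(); sys.exit(abs(s["moment"][2])>0.3)
E
echo '[[0,0,-0.015,0,0,0,0.0],[0,0,-0.015,0,0,0,0.0]]' | python3 -m inch >/dev/null; python3 ok.py && echo '[[0,0,-0.015,0,0,0,0.0],[0,0,-0.015,0,0,0,0.0]]' | python3 -m inch >/dev/null && python3 ok.py && echo '[[0,0,-0.015,0,0,0,0.0],[0,0,-0.015,0,0,0,0.0]]' | python3 -m inch >/dev/null && python3 ok.py && echo '[[0,0,-0.015,0,0,0,0.0],[0,0,-0.015,0,0,0,0.0]]' | python3 -m inch >/dev/null && python3 ok.py
```

```text
t8.70 p [0.5657 0.0064 0.0987] yaw x 54.0 z [ 0.006 -0.002 -1.   ] F [ 0.4 -0.5 15.9] M [-0.05  0.26 -0.13] w 0.147 g 73.5 j [-0.05  0.24  1.46 -0.    1.43  0.58]False
```

```bash
sed -i 's/sys.exit(\(.*\))$/sys.exit(int(\1))/' ok.py
echo '[[0,0,-0.015,0,0,0,0.0],[0,0,-0.015,0,0,0,0.0]]' | python3 -m inch >/dev/null; python3 ok.py && echo '[[0,0,-0.015,0,0,0,0.0],[0,0,-0.015,0,0,0,0.0]]' | python3 -m inch >/dev/null && python3 ok.py && echo '[[0,0,-0.015,0,0,0,0.0],[0,0,-0.015,0,0,0,0.0]]' | python3 -m inch >/dev/null && python3 ok.py && echo '[[0,0,-0.015,0,0,0,0.0],[0,0,-0.015,0,0,0,0.0]]' | python3 -m inch >/dev/null && python3 ok.py && echo '[[0,0,-0.015,0,0,0,0.0],[0,0,-0.015,0,0,0,0.0]]' | python3 -m inch >/dev/null && python3 ok.py
```

```text
t8.90 p [0.5657 0.0064 0.0986] yaw x 55.7 z [ 0.006 -0.001 -1.   ] F [ 0.  -0.4 16.1] M [ 0.05  0.18 -0.06] w 0.146 g 73.5 j [-0.05  0.24  1.46 -0.    1.43  0.55]
t9.10 p [0.5657 0.0064 0.0987] yaw x 57.4 z [ 0.007 -0.002 -1.   ] F [-0.1 -0.3 15.9] M [-0.02  0.18 -0.12] w 0.141 g 73.5 j [-0.05  0.24  1.46 -0.    1.43  0.52]
t9.30 p [0.5657 0.0064 0.0987] yaw x 59.1 z [ 0.007 -0.002 -1.   ] F [-0.6  0.6 15.9] M [ 0.02  0.19 -0.12] w 0.142 g 73.5 j [-0.05  0.24  1.46 -0.    1.43  0.49]
t9.50 p [0.5657 0.0064 0.0986] yaw x 60.9 z [ 0.006 -0.001 -1.   ] F [ 0.7  0.2 15.4] M [ 0.01  0.17 -0.16] w 0.145 g 73.5 j [-0.05  0.24  1.46 -0.    1.43  0.46]
t9.70 p [0.5657 0.0064 0.0987] yaw x 62.6 z [ 0.006 -0.001 -1.   ] F [-0.1  0.4 16.4] M [ 0.03  0.21 -0.17] w 0.145 g 73.5 j [-0.05  0.24  1.46 -0.    1.43  0.43]
```

```bash

echo '[[0,0,-0.015,0,0,0,0.0],[0,0,-0.015,0,0,0,0.0]]' | python3 -m inch >/dev/null; python3 ok.py && echo '[[0,0,-0.015,0,0,0,0.0],[0,0,-0.015,0,0,0,0.0]]' | python3 -m inch >/dev/null && python3 ok.py && echo '[[0,0,-0.015,0,0,0,0.0],[0,0,-0.015,0,0,0,0.0]]' | python3 -m inch >/dev/null && python3 ok.py && echo '[[0,0,-0.015,0,0,0,0.0],[0,0,-0.015,0,0,0,0.0]]' | python3 -m inch >/dev/null && python3 ok.py && echo '[[0,0,-0.015,0,0,0,0.0],[0,0,-0.015,0,0,0,0.0]]' | python3 -m inch >/dev/null && python3 ok.py && echo '[[0,0,-0.015,0,0,0,0.0],[0,0,-0.015,0,0,0,0.0]]' | python3 -m inch >/dev/null && python3 ok.py
```

```text
t9.90 p [0.5657 0.0064 0.0987] yaw x 64.3 z [ 0.006 -0.001 -1.   ] F [-0.4  0.3 15.7] M [-0.01  0.21 -0.12] w 0.145 g 73.5 j [-0.05  0.24  1.46 -0.    1.43  0.4 ]
t10.10 p [0.5657 0.0064 0.0987] yaw x 66.0 z [ 0.007 -0.001 -1.   ] F [ 0.3 -0.6 15.6] M [ 0.06  0.22 -0.16] w 0.142 g 73.5 j [-0.05  0.24  1.46 -0.    1.43  0.37]
t10.30 p [0.5657 0.0064 0.0987] yaw x 67.7 z [ 0.007 -0.001 -1.   ] F [ 0.1 -0.  14.7] M [-0.02  0.21 -0.1 ] w 0.145 g 73.5 j [-0.05  0.24  1.46 -0.    1.43  0.34]
t10.50 p [0.5657 0.0064 0.0986] yaw x 69.4 z [ 0.006 -0.001 -1.   ] F [ 0.6  0.3 14.9] M [-0.01  0.21 -0.19] w 0.145 g 73.5 j [-0.05  0.24  1.46 -0.    1.43  0.31]
t10.70 p [0.5657 0.0064 0.0987] yaw x 71.2 z [ 0.007 -0.002 -1.   ] F [ 0.7 -0.1 16.5] M [ 0.03  0.21 -0.13] w 0.144 g 73.5 j [-0.05  0.24  1.46 -0.    1.43  0.28]
t10.90 p [0.5657 0.0064 0.0987] yaw x 72.9 z [ 0.007 -0.001 -1.   ] F [ 0.   0.6 15.9] M [ 0.02  0.25 -0.22] w 0.145 g 73.5 j [-0.05  0.24  1.46 -0.    1.43  0.25]
```

```bash

echo '[[0,0,-0.015,0,0,0,0.0],[0,0,-0.015,0,0,0,0.0]]' | python3 -m inch >/dev/null; python3 ok.py && echo '[[0,0,-0.015,0,0,0,0.0],[0,0,-0.015,0,0,0,0.0]]' | python3 -m inch >/dev/null && python3 ok.py && echo '[[0,0,-0.015,0,0,0,0.0],[0,0,-0.015,0,0,0,0.0]]' | python3 -m inch >/dev/null && python3 ok.py && echo '[[0,0,-0.015,0,0,0,0.0],[0,0,-0.015,0,0,0,0.0]]' | python3 -m inch >/dev/null && python3 ok.py && echo '[[0,0,-0.015,0,0,0,0.0],[0,0,-0.015,0,0,0,0.0]]' | python3 -m inch >/dev/null && python3 ok.py && echo '[[0,0,-0.015,0,0,0,0.0],[0,0,-0.015,0,0,0,0.0]]' | python3 -m inch >/dev/null && python3 ok.py
```

```text
t11.10 p [0.5657 0.0064 0.0987] yaw x 74.6 z [ 0.007 -0.002 -1.   ] F [-0.6  1.3 15.2] M [ 0.03  0.25 -0.16] w 0.143 g 73.5 j [-0.05  0.24  1.46 -0.    1.43  0.22]
t11.30 p [0.5657 0.0064 0.0987] yaw x 76.3 z [ 0.007 -0.002 -1.   ] F [ 0.1 -0.7 15.7] M [ 0.02  0.2  -0.13] w 0.144 g 73.5 j [-0.05  0.24  1.46 -0.    1.43  0.19]
t11.50 p [0.5656 0.0064 0.0986] yaw x 78.0 z [ 0.006 -0.001 -1.   ] F [-1.7  0.2 17.1] M [ 0.04  0.43 -0.33] w 0.145 g 73.6 j [-0.05  0.24  1.46 -0.    1.43  0.16]
```

```bash

echo '[[0,0,-0.015,0,0,0,0.0],[0,0,0,0,0,0,0.0]]' | python3 -m inch >/dev/null; python3 ok.py ; echo '[[0,0,-0.01,0,0,0,0.0],[0,0,0,0,0,0,0.0]]' | python3 -m inch >/dev/null;python3 ok.py
```

```text
t11.70 p [0.5653 0.0064 0.0986] yaw x 78.9 z [ 0.005 -0.001 -1.   ] F [-1.3 -0.8 16.9] M [-0.02  0.52 -0.31] w 0.149 g 73.7 j [-0.05  0.24  1.46 -0.    1.43  0.14]
t11.90 p [0.5653 0.0064 0.0986] yaw x 79.4 z [ 0.005 -0.001 -1.   ] F [-1.7  0.3 17. ] M [ 0.05  0.58 -0.47] w 0.143 g 73.7 j [-0.05  0.24  1.46 -0.    1.43  0.13]
```

```bash

echo '[[0,0,-0.015,0,0,0,0.0],[0,0,0,0,0,0,0.0]]' | python3 -m inch >/dev/null; python3 ok.py
```

```text
t12.10 p [0.5652 0.0064 0.0986] yaw x 80.3 z [ 0.005 -0.001 -1.   ] F [-2.8  0.5 17.4] M [ 0.08  0.72 -0.73] w 0.147 g 74.0 j [-0.05  0.24  1.46 -0.    1.43  0.12]
```

```bash

echo '[[0,0,0.035,0,0,0,0.0],[0,0,0.035,0,0,0,0.0],[0,0,0.03,0,0,0,0.0],[0,0,0,0,0,0,0]]' | python3 -m inch >/dev/null; python3 ok.py; echo '[[0,0,0,0,0,-0.003,0.0],[0,0,0,0,0,-0.003,0.0],[0,0,0,0,0,0,0.0]]' | python3 -m inch >/dev/null; python3 ok.py;echo '[[0,0,0,0,0,-0.003,0.0],[0,0,0,0,0,-0.003,0.0],[0,0,0,0,0,0,0.0]]' | python3 -m inch >/dev/null; python3 ok.py
```

```text
t12.50 p [0.5654 0.0064 0.0985] yaw x 74.6 z [ 0.006 -0.002 -1.   ] F [-0.5 -0.2 16.7] M [-0.02  0.42  0.08] w 0.143 g 73.5 j [-0.05  0.24  1.46 -0.    1.43  0.22]
t12.80 p [0.5653 0.0064 0.1036] yaw x 74.6 z [ 0.005 -0.002 -1.   ] F [1.9 0.1 9.5] M [-0.07 -0.28  0.02] w 0.143 g 72.4 j [-0.05  0.24  1.45 -0.    1.44  0.22]
t13.10 p [0.5637 0.0065 0.107 ] yaw x 74.6 z [-0.    -0.001 -1.   ] F [5.  1.1 6.2] M [ 0.01 -0.91 -0.03] w 0.143 g 72.1 j [-0.05  0.23  1.45 -0.    1.46  0.22]
```

```bash

echo '[[0,0,0,0,0.001,-0.003,0.0],[0,0,0,0,0.001,-0.003,0.0],[0,0,0,0,0,0,0.0]]' | python3 -m inch >/dev/null; python3 ok.py;echo '[[0,0,0,0,0,-0.004,0.0],[0,0,0,0,0,-0.004,0.0],[0,0,0,0,0,0,0.0]]' | python3 -m inch >/dev/null; python3 ok.py
```

```text
t13.40 p [0.5636 0.0061 0.1098] yaw x 74.6 z [-0.007 -0.001 -1.   ] F [3.8 0.8 0.9] M [ 0.27 -0.95 -0.03] w 0.142 g 71.5 j [-0.05  0.24  1.44 -0.    1.47  0.21]
t13.70 p [0.5627 0.0058 0.1173] yaw x 74.6 z [-0.01  -0.002 -1.   ] F [ 0.2 -0.1 -1.3] M [-0.06  0.03 -0.06] w 0.143 g 71.2 j [-0.05  0.23  1.44 -0.    1.49  0.21]
```

```bash

echo '[[0,0,0,0,0,-0.02,0.0],[0,0,0,0,0,-0.03,0.0],[0,0,0,0,0,-0.01,0.0],[0,0,0,0,0,0,0.0]]' | python3 -m inch
python3 - <<'E'
from h import *
d=snapshot("wrist");cv2.imwrite("pics/w3.png",d["pixels"])
to([.502,.285,.12])
E
```

```text
clock: 14.1
ee_pos: [0.5642, 0.0058, 0.1787]
ee_rot: [0.796, 0.606, -0.003, -0.001]
force: [-0.8, 0.3, -2.1]
gripper_width: 0.144
grasp_force: 71.2
t14.15 p [0.5635 0.0059 0.1769] yaw x 74.6 z [-0.009 -0.001 -1.   ] F [ 0.  -0.  -1.6] M [ 0.04 -0.09 -0.01] w 0.140 g 71.2 j [-0.05  0.19  1.36 -0.    1.6   0.21]
d tool [ 0.2529 -0.1331  0.0571]
tilt fix rx,ry [-0.0082  0.0037  0.    ]
```

View pics/w3.png

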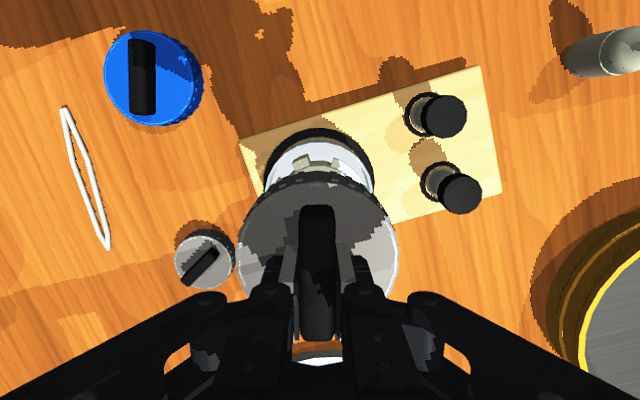

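The cap is off and in the fingers, with the open jar visible behind it at about (320,165). Next is the tray.

```bash

echo '[[-0.008,0.004,0,0.03,-0.016,0,0.0],[0,0,0,0.032,-0.017,0,0.0],[0,0,0,0.032,-0.017,0,0.0],[0,0,0,0.032,-0.017,0,0.0],[0,0,0,0.032,-0.017,0,0.0],[0,0,0,0.032,-0.017,0,0.0],[0,0,0,0.032,-0.017,0,0.0],[0,0,0,0.031,-0.016,0.02,0.0]]' | python3 -m inch>/dev/null
echo '[[0,0,0,0,0,0.037,0],[0,0,0,0,0,0,0],[0,0,0,0,0,0,0]]' | python3 -m inch>/dev/null
python3 - <<'E'
from h import *
d=snapshot("top");p=np.float64([(184,157),(241,162),(230,230),(171,224)])
to([.502,.285,.032]);cv2.imwrite("pics/t3.png",cv2.resize(d["pixels"][130:260,150:310],None,fx=3.5,fy=3.5,interpolation=2))
E
```

```text
t15.30 p [0.5019 0.285  0.1209] yaw x 74.5 z [-0.  0. -1.] F [ 0.  -0.5  1.1] M [ 0.03 -0.02  0.04] w 0.144 g 71.2 j [0.45 0.26 1.39 0.   1.49 0.72]
d tool [0.     0.0001 0.0889]
tilt fix rx,ry [-0.0003 -0.0002  0.    ]
```

View pics/t3.png

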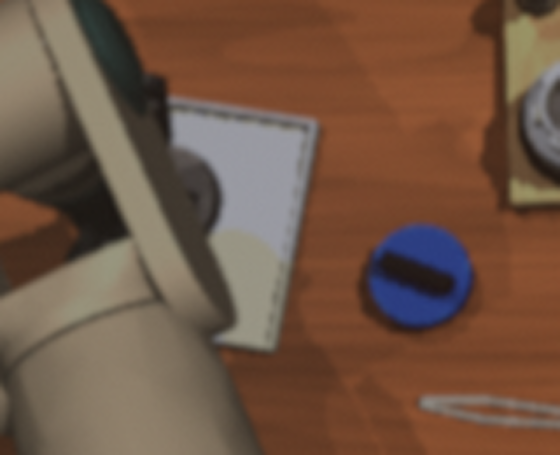

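The cap is over the tray (tray right edge visible, cap edge at about (200,195) in the crop). I'll lower it.

```bash

echo '[[0,0,0,0,0,0.03,0.0],[0,0,0,0,0,0.03,0.0],[0,0,0,0,0,0.02,0.0],[0,0,0,0,0,0.004,0.0],[0,0,0,0,0,0,0],[0,0,0,0,0,0,0]]' | python3 -m inch>/dev/null
python3 ok.py
echo '[[0,0,0,0,0,0.002,0.0],[0,0,0,0,0,0.002,0.0],[0,0,0,0,0,0,0]]' | python3 -m inch>/dev/null
python3 ok.py
```

```text
t15.90 p [0.503  0.2859 0.0389] yaw x 74.6 z [ 0.003  0.002 -1.   ] F [ 0.1  0.3 -0.1] M [-0.03 -0.02 -0.01] w 0.145 g 71.2 j [0.45 0.34 1.46 0.   1.33 0.72]
t16.20 p [0.5017 0.2856 0.0326] yaw x 74.6 z [ 0.     0.001 -1.   ] F [ 0.4  0.6 -1. ] M [-0.01  0.03  0.03] w 0.146 g 71.2 j [0.45 0.35 1.47 0.   1.32 0.72]
```

```bash

echo '[[0,0,0,0,0,0.001,0.0],[0,0,0,0,0,0.001,0.0],[0,0,0,0,0,0,0]]' | python3 -m inch>/dev/null
python3 ok.py
echo '[[0,0,0,0,0,0.001,0.0],[0,0,0,0,0,0,0]]' | python3 -m inch>/dev/null
python3 ok.py
```

```text
t16.50 p [0.5017 0.2857 0.0306] yaw x 74.6 z [ 0.     0.001 -1.   ] F [-0.1  0.2  0.4] M [-0.04  0.01 -0.02] w 0.143 g 71.3 j [0.45 0.35 1.47 0.   1.32 0.72]
t16.70 p [0.5019 0.2857 0.0304] yaw x 74.6 z [ 0.     0.001 -1.   ] F [-1.6 -0.3  5.4] M [-0.26  0.57 -0.03] w 0.144 g 72.0 j [0.45 0.35 1.47 0.   1.32 0.72]
```

```bash

echo '[[0,0,0,0,0,-0.0005,0.2],[0,0,0,0,0,0,0.4],[0,0,0,0,0,0,0.4],[0,0,0,0,0,-0.002,0.4],[0,0,0,0,0,-0.01,0.4],[0,0,0,0,0,-0.03,0.4],[0,0,0,0,0,-0.05,0.5],[0,0,0,0,0,-0.05,0.52]]' | python3 -m inch 30
python3 - <<'E'
from h import *
d=snapshot("wrist");cv2.imwrite("pics/w4.png",d["pixels"])
to([.4985,-.278,.17])
E
```

```text
clock: 17.5
ee_pos: [0.5011, 0.2853, 0.1738]
ee_rot: [0.796, 0.606, -0.0, -0.0]
force: [1.0, 1.0, 0.1]
gripper_width: 0.522
grasp_force: 0.0
t17.55 p [0.5044 0.2868 0.185 ] yaw x 74.6 z [ 0.013  0.007 -1.   ] F [ 1.6 -0.6  8.7] M [ 0.05 -0.04  0.  ] w 0.520 g 0.0 j [0.45 0.21 1.32 0.   1.6  0.72]
d tool [-0.5462  0.1443  0.0109]
tilt fix rx,ry [ 0.011  -0.0104  0.    ]
```

View pics/w4.png

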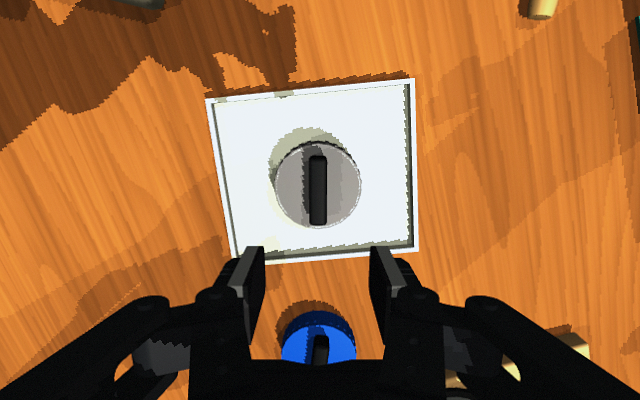

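The cap stands upright in the middle of the tray at about (317,186). Now the dish.

```bash

echo '[[0,0,0,-0.045,0.012,0,0.53],[0,0,0,-0.045,0.012,0,0.53],[0,0,0,-0.045,0.012,0,0.53],[0,0,0,-0.045,0.012,0,0.53],[0,0,0,-0.045,0.012,0,0.53],[0,0,0,-0.045,0.012,0,0.53],[0,0,0,-0.045,0.012,0,0.53]]' | python3 -m inch>/dev/null
echo '[[0,0,0,-0.045,0.012,0,0.53],[0,0,0,-0.045,0.012,0,0.53],[0,0,0,-0.045,0.012,0,0.53],[0,0,0,-0.045,0.012,0,0.53],[0,0,0,-0.045,0.012,0,0.53],[0,0,0,0,0,0,0.53],[0,0,0,0,0,0,0.53]]' | python3 -m inch
python3 - <<'E'
from h import *
d=snapshot("wrist");np.savez("w5.npz",**d);cv2.imwrite("pics/w5.png",d["pixels"]);st()
d=snapshot("top");
print(w2pix(d,[[.4985,-.278,.024]]))
E
```

```text
clock: 18.95
ee_pos: [0.4967, -0.2741, 0.1718]
ee_rot: [0.796, 0.605, 0.0, -0.0]
force: [-0.1, 0.4, -0.1]
gripper_width: 0.528
grasp_force: 0.0
t19.00 p [ 0.497  -0.2731  0.1719] yaw x 74.6 z [ 0.     0.001 -1.   ] F [-0.3  0.4  0.9] M [-0.01  0.05  0.04] w 0.531 g 0.0 j [-0.57  0.2   1.36  0.    1.58 -0.3 ]
[[429.68503135 190.58404813]]
```

View pics/w5.png

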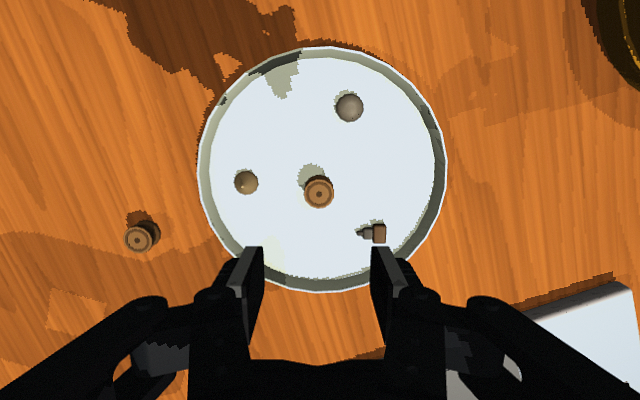

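Vertebra's top face is at (319,194). The shell (246,182), tooth (375,233) and pebble (349,107) stand clear.

```bash
python3 - <<'E'
from h import *
d=dict(np.load("w5.npz"))
p=pix2w(d,[(319,193)],.024)[0];print(p);to([p[0],p[1],.012])
E
```

```text
[ 0.49828763 -0.27827995  0.024     ]
t19.05 p [ 0.4971 -0.2725  0.172 ] yaw x 74.6 z [ 0.     0.001 -1.   ] F [ 0.6 -1.1  0.7] M [ 0.03  0.01 -0.01] w 0.527 g 0.0 j [-0.57  0.19  1.36  0.    1.58 -0.3 ]
d tool [-0.0054  0.0026  0.16  ]
tilt fix rx,ry [ 0.0001 -0.0007  0.    ]
```

```bash
echo '[[0,0,0,-0.005,0.003,0.04,0.53],[0,0,0,0,0,0.04,0.53],[0,0,0,0,0,0.04,0.53],[0,0,0,0,0,0.025,0.53],[0,0,0,0,0,0,0.53],[0,0,0,0,0,0,0.53]]' | python3 -m inch
python3 - <<'E'
from h import *
im=np.load("w5.npz")["pixels"].max(2)
for r in (250,258,270,290):print(r,"L",list(im[r,215:270:2]),"R",list(im[r,364:420:2]))
d=snapshot("wrist");im=d["pixels"]
p=pix2w(d,[(319,193)],.024)
g=cv2.cvtColor(im,cv2.COLOR_BGR2HSV);m=((g[...,1]>90)&(g[...,2]>60)).astype(np.uint8)
m[:,:255]=0;m[:,385:]=0
n,l,s,c=cv2.connectedComponentsWithStats(m);print([(list(map(int,s[i])),c[i].round()) for i in range(1,n) if s[i,4]>150])
to([.4983,-.2783,.012]);print(w2pix(d,[[.4983,-.2783,.024],[.4983,-.2783,.004]]))
cv2.imwrite("pics/w6.png",im)
E
```

```text
clock: 19.65
ee_pos: [0.4992, -0.2781, 0.0278]
ee_rot: [0.795, 0.606, 0.0, 0.0]
force: [-0.1, 0.5, 0.8]
gripper_width: 0.534
grasp_force: 0.0
250 L [np.uint8(172), np.uint8(171), np.uint8(160), np.uint8(155), np.uint8(179), np.uint8(172), np.uint8(210), np.uint8(222), np.uint8(136), np.uint8(129), np.uint8(132), np.uint8(128), np.uint8(124), np.uint8(122), np.uint8(75), np.uint8(49), np.uint8(51), np.uint8(48), np.uint8(49), np.uint8(48), np.uint8(38), np.uint8(6), np.uint8(11), np.uint8(10), np.uint8(209), np.uint8(231), np.uint8(230), np.uint8(230)] R [np.uint8(236), np.uint8(236), np.uint8(237), np.uint8(244), np.uint8(0), np.uint8(10), np.uint8(5), np.uint8(31), np.uint8(50), np.uint8(48), np.uint8(48), np.uint8(50), np.uint8(46), np.uint8(117), np.uint8(249), np.uint8(160), np.uint8(166), np.uint8(130), np.uint8(80), np.uint8(84), np.uint8(85), np.uint8(85), np.uint8(82), np.uint8(77), np.uint8(80), np.uint8(231), np.uint8(215), np.uint8(211)]
258 L [np.uint8(153), np.uint8(171), np.uint8(172), np.uint8(164), np.uint8(155), np.uint8(157), np.uint8(156), np.uint8(154), np.uint8(8
[... 1882 characters left out ...]
p.uint8(204), np.uint8(57), np.uint8(6), np.uint8(7), np.uint8(9), np.uint8(8), np.uint8(9), np.uint8(7), np.uint8(7), np.uint8(7), np.uint8(11), np.uint8(13), np.uint8(9), np.uint8(62), np.uint8(60), np.uint8(65), np.uint8(20), np.uint8(9), np.uint8(13), np.uint8(9), np.uint8(11), np.uint8(6), np.uint8(10), np.uint8(12), np.uint8(12), np.uint8(12)]
[([285, 233, 56, 57, 2334], array([313., 262.]))]
t19.70 p [ 0.4998 -0.2788  0.0289] yaw x 74.7 z [ 0.003 -0.001 -1.   ] F [-0.5  0.3  0.8] M [-0.   -0.03  0.07] w 0.528 g 0.0 j [-0.57  0.34  1.49  0.    1.31 -0.31]
d tool [ 0.0001 -0.0016  0.0169]
tilt fix rx,ry [ 0.0028  0.0004 -0.    ]
[[313.10047598 263.45893653]
 [313.47151415 246.16897825]]
```

```bash
echo '[[0.003,0,0,0,-0.001,0.01,0.53],[0,0,0,0,0,0.004,0.53],[0,0,0,0,0,0,0.53],[0,0,0,0,0,0,0.5]]' | python3 -m inch 30 >/dev/null; python3 ok.py
```

```text
t20.10 p [ 0.4976 -0.2787  0.0128] yaw x 74.6 z [-0.003  0.001 -1.   ] F [0.  0.5 0.1] M [ 0.02 -0.02  0.02] w 0.498 g 0.0 j [-0.58  0.36  1.5  -0.    1.28 -0.31]
```

```bash
echo '[[0,0,0,0,0.0006,0.0005,0.4],[0,0,0,0,0,0,0.3],[0,0,0,0,0,0,0.1],[0,0,0,0,0,0,0.0],[0,0,0,0,0,0,0.0]]' | python3 -m inch 30 >/dev/null; python3 ok.py
echo '[[0,0,0,0,0,-0.002,0],[0,0,0,0,0,-0.01,0.0],[0,0,0,0,0,-0.02,0.0],[0,0,0,0,0,-0.04,0.0],[0,0,0,0,0,-0.04,0.0],[0,0,0,0,0,-0.04,0.0],[0,0,0,0,0,0,0],[0,0,0,0,0,0,0]]' | python3 -m inch>/dev/null
python3 - <<'E'
from h import *
d=snapshot("wrist");np.savez("w7.npz",**d)
to([.5658,.0071,.17])
E
```

```text
t20.60 p [ 0.4983 -0.2789  0.0125] yaw x 74.6 z [-0.002  0.001 -1.   ] F [-0.1  0.7  2.2] M [-0.01  0.01 -0.01] w 0.272 g 29.4 j [-0.57  0.36  1.5  -0.    1.28 -0.31]
t21.45 p [ 0.4982 -0.2788  0.1637] yaw x 74.6 z [-0.004  0.002 -1.   ] F [-0.5  0.1 -0.8] M [-0.01  0.07  0.01] w 0.272 g 29.5 j [-0.57  0.21  1.36 -0.    1.57 -0.31]
d tool [ 0.2936 -0.0109 -0.006 ]
tilt fix rx,ry [-0.004  -0.0007  0.    ]
```

```bash
echo '[[-0.004,0,0,0.04,-0.002,0,0],[0,0,0,0.042,-0.001,0,0],[0,0,0,0.042,-0.002,0,0],[0,0,0,0.042,-0.001,0,0],[0,0,0,0.042,-0.002,0,0],[0,0,0,0.042,-0.001,0,0],[0,0,0,0.042,-0.002,0,0],[0,0,0,0,0,0,0]]' | python3 -m inch>/dev/null
echo '[[0,0,0,0,0,0.02,0],[0,0,0,0,0,0.02,0],[0,0,0,0,0,0,0],[0,0,0,0,0,0,0]]' | python3 -m inch>/dev/null
python3 - <<'E'
from h import *
to([.5658,.0071,.11])
a=snapshot("side");b=snapshot("wrist");np.savez("s8.npz",**a);np.savez("w8.npz",**b)
S=cv2.resize(a["pixels"][150:270,280:420],(350,300),interpolation=2);W=b["pixels"][130:360,180:460]
o=np.zeros((300,640,3),np.uint8);o[:,:350]=S;o[:230,350:630]=W;cv2.imwrite("pics/m8.png",o)
E
```

```text
t22.65 p [0.5649 0.0051 0.1234] yaw x 74.6 z [-0.002  0.    -1.   ] F [ 0.8  0.  -0.2] M [-0.02 -0.02  0.03] w 0.273 g 29.5 j [-0.06  0.22  1.43  0.    1.49  0.21]
d tool [0.0022 0.0003 0.0134]
tilt fix rx,ry [-0.0017  0.0001  0.    ]
```

View pics/m8.png

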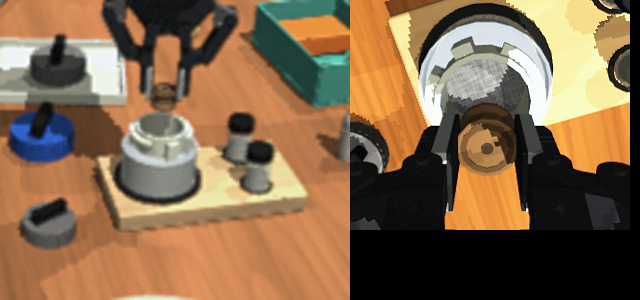

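The vertebra hangs upright between the fingers above the open mouth: side crop (163,97) above the neck at (158,130), wrist crop (487,148). I'll lower it with force checks.

```bash
echo '[[-0.002,0,0,0.002,0,0.01,0],[0,0,0,0,0,0.01,0],[0,0,0,0,0,0,0],[0,0,0,0,0,0,0]]' | python3 -m inch>/dev/null
python3 - <<'E'
from h import *
to([.5658,.0071,.0665])
E
echo '[[0,0,0,0,0,0.005,0],[0,0,0,0,0,0.005,0],[0,0,0,0,0,0,0],[0,0,0,0,0,0,0]]' | python3 -m inch>/dev/null; python3 ok.py
python3 - <<'E'
from h import *
to([.5658,.0071,.0665])
E
```

```text
t23.15 p [0.5659 0.0074 0.1038] yaw x 74.6 z [ 0.002 -0.    -1.   ] F [-0.2  0.7 -0.2] M [-0.02 -0.    0.  ] w 0.270 g 29.5 j [-0.05  0.24  1.45 -0.    1.45  0.22]
d tool [-0.0003 -0.0001  0.0373]
tilt fix rx,ry [ 0.0017 -0.0003  0.    ]
t23.55 p [0.5661 0.0074 0.0941] yaw x 74.6 z [ 0.002 -0.    -1.   ] F [ 0.1 -1.2  0.5] M [ 0.   -0.02  0.03] w 0.276 g 29.5 j [-0.05  0.25  1.46 -0.    1.43  0.22]
t23.55 p [0.5661 0.0074 0.0941] yaw x 74.6 z [ 0.002 -0.    -1.   ] F [ 0.1 -1.2  0.5] M [ 0.   -0.02  0.03] w 0.276 g 29.5 j [-0.05  0.25  1.46 -0.    1.43  0.22]
d tool [-0.0004 -0.0003  0.0276]
tilt fix rx,ry [ 0.0024 -0.0004  0.    ]
```

```bash
sed -i 's/sys.exit.*/F=s["force"];sys.exit(int(abs(F).max()>4))/' ok.py
echo '[[0,0,0,0,0,0.004,0],[0,0,0,0,0,0.004,0],[0,0,0,0,0,0,0],[0,0,0,0,0,0,0]]' | python3 -m inch>/dev/null; python3 ok.py && echo '[[0,0,0,0,0,0.004,0],[0,0,0,0,0,0.004,0],[0,0,0,0,0,0,0],[0,0,0,0,0,0,0]]' | python3 -m inch>/dev/null; python3 ok.py && echo '[[0,0,0,0,0,0.004,0],[0,0,0,0,0,0.004,0],[0,0,0,0,0,0,0],[0,0,0,0,0,0,0]]' | python3 -m inch>/dev/null; python3 ok.py
```

```text
t23.95 p [0.5661 0.0074 0.0861] yaw x 74.6 z [ 0.002 -0.    -1.   ] F [-0.2 -0.2  0.3] M [ 0.01 -0.02 -0.02] w 0.272 g 29.5 j [-0.05  0.26  1.47 -0.    1.41  0.22]
t24.35 p [0.5674 0.0073 0.0824] yaw x 74.6 z [ 0.007 -0.001 -1.   ] F [-11.8  -0.3  20.7] M [-0.09  1.3   0.  ] w 0.269 g 45.0 j [-0.05  0.26  1.47 -0.    1.4   0.22]
t24.35 p [0.5674 0.0073 0.0824] yaw x 74.6 z [ 0.007 -0.001 -1.   ] F [-11.8  -0.3  20.7] M [-0.09  1.3   0.  ] w 0.269 g 45.0 j [-0.05  0.26  1.47 -0.    1.4   0.22]
```

```bash
echo '[[0,0,0,0,0,-0.004,0],[0,0,0,0,0,-0.004,0],[0,0,0,0,0,-0.004,0],[0,0,0,0,0,0,0],[0,0,0,0,0,0,0]]' | python3 -m inch>/dev/null; python3 ok.py
python3 - <<'E'
from h import *
from scipy.ndimage import map_coordinates as mc
from scipy.optimize import minimize
b=np.linspace(0,2*np.pi,360)
def score(im,d,x,y,z,D):
    P=np.c_[x+D/2*np.cos(b),y+D/2*np.sin(b),np.full(360,z)]
    uv=w2pix(d,P);return mc(im,uv[:,::-1].T,order=1,mode='constant')
for f in("w8.npz","s8.npz","w1.npz"):
    d=dict(np.load(f));g=cv2.GaussianBlur(cv2.cvtColor(d["pixels"],cv2.COLOR_BGR2GRAY),(0,0),1.0).astype(float)
    G=np.minimum(np.hypot(cv2.Sobel(g,cv2.CV_64F,1,0),cv2.Sobel(g,cv2.CV_64F,0,1)),120)
    best=[]
    if f=="w1.npz": opts=[((.072,.102),)] ; zs=[.102]
    else: zs=np.arange(.085,.0925,.001)
    for z in zs:
        for x in np.arange(.560,.573,.001):
            for y in np.arange(.001,.014,.001):
                sc=score(G,d,x,y,z,.072).mean() if f=="w1.npz" else score(G,d,x,y,z,.054).mean()+score(G,d,x,y,z,.048).mean()
                best.append((sc,x,y,z))
    best.sort(reverse=True);print(f,np.round(best[:5],4).tolist())
E
```

```text
t24.85 p [0.5661 0.0074 0.0899] yaw x 74.6 z [ 0.002 -0.    -1.   ] F [ 0.2 -0.2 -0.1] M [ 0.02 -0.01 -0.02] w 0.271 g 32.0 j [-0.05  0.25  1.46 -0.    1.42  0.22]
w8.npz [[136.8613, 0.566, 0.006, 0.085], [134.8601, 0.566, 0.006, 0.086], [132.9459, 0.566, 0.007, 0.09], [132.7988, 0.565, 0.01, 0.085], [132.5074, 0.566, 0.01, 0.085]]
s8.npz [[208.8685, 0.57, 0.013, 0.088], [208.8079, 0.569, 0.011, 0.089], [208.7348, 0.569, 0.01, 0.09], [208.6962, 0.569, 0.009, 0.09], [208.6556, 0.568, 0.006, 0.092]]
w1.npz [[95.7915, 0.568, 0.007, 0.102], [94.8747, 0.569, 0.007, 0.102], [93.7599, 0.567, 0.007, 0.102], [92.8861, 0.569, 0.008, 0.102], [92.1661, 0.566, 0.007, 0.102]]
```

```bash
python3 - <<'E'
from h import *
d=dict(np.load("w8.npz"));s,X=st()
T=np.array([.5649,.0051,.1234])
ys=[-.0245,-.0225,-.0205,-.0185,-.0165,-.0125,.0125,.0165,.0185,.0205,.0225,.0245]
for z in(-.002,-.006,-.012):
  print(z,np.round(w2pix(d,[T+X@np.array([.011,y,z]) for y in ys])).astype(int).tolist())
im=d["pixels"].max(2)
for r in (238,244,250,256,262,270): print(r,"L",im[r,255:300:1].tolist(),"\n R",im[r,335:392:1].tolist())
E
```

```text
t24.85 p [0.5661 0.0074 0.0899] yaw x 74.6 z [ 0.002 -0.    -1.   ] F [ 0.2 -0.2 -0.1] M [ 0.02 -0.01 -0.02] w 0.271 g 32.0 j [-0.05  0.25  1.46 -0.    1.42  0.22]
-0.002 [[255, 244], [260, 244], [264, 244], [269, 244], [274, 244], [283, 244], [343, 244], [353, 243], [357, 243], [362, 243], [367, 243], [372, 243]]
-0.006 [[253, 247], [258, 247], [263, 247], [268, 247], [273, 247], [283, 247], [344, 247], [354, 247], [358, 247], [363, 247], [368, 247], [373, 247]]
-0.012 [[251, 253], [256, 253], [261, 253], [266, 253], [271, 253], [281, 253], [345, 253], [355, 253], [360, 253], [365, 253], [370, 253], [375, 253]]
238 L [250, 253, 254, 253, 254, 253, 253, 253, 253, 252, 253, 253, 254, 254, 255, 245, 125, 113, 125, 96, 89, 84, 71, 67, 66, 69, 68, 69, 69, 69, 68, 61, 59, 59, 52, 47, 48, 52, 53, 53, 51, 68, 57, 46, 40] 
 R [53, 60, 60, 61, 56, 59, 62, 62, 55, 50, 62, 76, 81, 81, 84, 82, 81, 84, 82, 83, 82, 84, 85, 59, 108, 255, 255, 254, 253, 253, 253, 253, 253, 253, 253, 253, 253, 253, 253, 253, 252, 252, 252, 250, 251, 252, 251, 252, 252, 251, 251, 251, 251, 252, 251, 251, 251]
244 L [2
[... 1532 characters left out ...]
 180, 160, 140, 137] 
 R [37, 41, 49, 59, 58, 59, 60, 55, 43, 24, 14, 10, 9, 7, 15, 13, 13, 13, 46, 68, 69, 67, 69, 69, 69, 67, 68, 66, 67, 69, 69, 72, 33, 17, 15, 14, 17, 17, 16, 17, 14, 17, 17, 17, 13, 15, 102, 251, 247, 242, 242, 245, 248, 248, 249, 250, 249]
270 L [18, 19, 19, 14, 14, 14, 11, 13, 10, 29, 64, 69, 70, 67, 68, 67, 66, 68, 68, 68, 70, 68, 69, 59, 26, 10, 15, 14, 13, 19, 17, 13, 32, 171, 191, 193, 190, 144, 132, 134, 137, 136, 137, 177, 193] 
 R [57, 42, 37, 38, 40, 39, 36, 54, 59, 58, 63, 26, 10, 9, 12, 12, 13, 11, 13, 9, 55, 67, 72, 68, 68, 67, 69, 69, 68, 67, 67, 70, 69, 70, 53, 20, 18, 19, 18, 18, 19, 20, 17, 21, 17, 21, 20, 17, 17, 102, 253, 245, 243, 246, 247, 248, 249]
```

```bash
python3 - <<'E'
from h import *
d=dict(np.load("w8.npz"));T=np.array([.5649,.0051,.1234]);s,X=st()
for x in(.011,.006,0,-.006,-.011):
  print(x,[(z,np.round(w2pix(d,[T+X@np.array([x,.0245,z*1e-3]),T+X@np.array([x,.0185,z*1e-3])])).astype(int).tolist()) for z in(0,-5,-10,-15,-20,-30)])
im=d["pixels"].max(2)
for r in range(230,300,3):
    R_=im[r,352:440];L_=im[r,200:280][::-1]
    print(r,"R dark to",352+int(np.argmax(R_>95)),"L to",279-int(np.argmax(L_>95)),end="; ")
E
```

```text
t24.85 p [0.5661 0.0074 0.0899] yaw x 74.6 z [ 0.002 -0.    -1.   ] F [ 0.2 -0.2 -0.1] M [ 0.02 -0.01 -0.02] w 0.271 g 32.0 j [-0.05  0.25  1.46 -0.    1.42  0.22]
0.011 [(0, [[371, 242], [357, 242]]), (-5, [[373, 246], [358, 246]]), (-10, [[375, 251], [360, 251]]), (-15, [[377, 256], [361, 256]]), (-20, [[379, 262], [363, 262]]), (-30, [[384, 274], [366, 274]])]
0.006 [(0, [[371, 253], [357, 253]]), (-5, [[372, 257], [358, 257]]), (-10, [[374, 263], [359, 263]]), (-15, [[376, 268], [361, 268]]), (-20, [[378, 274], [362, 274]]), (-30, [[383, 287], [366, 287]])]
0 [(0, [[370, 265], [356, 266]]), (-5, [[372, 271], [357, 271]]), (-10, [[373, 276], [359, 276]]), (-15, [[375, 282], [360, 282]]), (-20, [[377, 288], [362, 288]]), (-30, [[382, 302], [365, 302]])]
-0.006 [(0, [[369, 278], [356, 278]]), (-5, [[371, 284], [357, 284]]), (-10, [[373, 289], [358, 289]]), (-15, [[375, 296], [360, 296]]), (-20, [[377, 302], [361, 302]]), (-30, [[381, 317], [364, 317]])]
-0.011 [(0, [[369, 288], [355, 288]]), (-5, [[371, 294], [357, 294]]), (-10, [[372, 300], [358, 300]]), (-15, [[374, 307], [359, 307]]), (-20, [[376, 314], [361, 314]]), (-30, [[381, 329], [364, 329]])]
230 R dark to 361 L to 277; 233 R dark to 360 L to 275; 236 R dark to 360 L to 275; 239 R dark to 359 L to 274; 242 R dark to 359 L to 273; 245 R dark to 361 L to 272; 248 R dark to 362 L to 271; 251 R dark to 363 L to 271; 254 R dark to 364 L to 270; 257 R dark to 376 L to 257; 260 R dark to 380 L to 253; 263 R dark to 382 L to 252; 266 R dark to 383 L to 250; 269 R dark to 384 L to 249; 272 R dark to 385 L to 248; 275 R dark to 386 L to 247; 278 R dark to 388 L to 246; 281 R dark to 389 L to 244; 284 R dark to 391 L to 275; 287 R dark to 397 L to 275; 290 R dark to 401 L to 276; 293 R dark to 402 L to 276; 296 R dark to 403 L to 231; 299 R dark to 405 L to 228;
```

```bash
echo '[[0.002,0,0,-0.0005,-0.0014,0,0],[0,0,0,0,0,0.003,0],[0,0,0,0,0,0.002,0],[0,0,0,0,0,0,0],[0,0,0,0,0,0,0]]' | python3 -m inch>/dev/null; python3 ok.py && echo '[[0,0,0,0,0,0.002,0],[0,0,0,0,0,0,0],[0,0,0,0,0,0,0]]' | python3 -m inch>/dev/null; python3 ok.py && echo '[[0,0,0,0,0,0.002,0],[0,0,0,0,0,0,0],[0,0,0,0,0,0,0]]' | python3 -m inch>/dev/null; python3 ok.py
```

```text
t25.35 p [0.5646 0.0073 0.0851] yaw x 74.6 z [ 0.001  0.    -1.   ] F [-0.9 -0.   0.1] M [ 0.01 -0.04 -0.02] w 0.271 g 32.0 j [-0.05  0.26  1.47  0.    1.41  0.22]
t25.65 p [0.5647 0.0073 0.0833] yaw x 74.6 z [ 0.001  0.    -1.   ] F [-0.8 -0.1 -0.2] M [-0.06 -0.01  0.  ] w 0.274 g 32.0 j [-0.05  0.26  1.47  0.    1.41  0.22]
t25.95 p [0.5651 0.0073 0.0826] yaw x 74.6 z [ 0.002  0.    -1.   ] F [-3.4  0.1  7.9] M [ 0.05  0.6  -0.01] w 0.268 g 35.9 j [-0.05  0.26  1.47  0.    1.41  0.22]
```

```bash
echo '[[0,0,0,0,0,-0.01,0],[0,0,0,0,0,-0.02,0],[0,0,0,0,0,-0.03,0],[0,0,0,0,0,-0.025,0],[0,0,0,0,0,0,0]]' | python3 -m inch>/dev/null; python3 - <<'E'
from h import *
to([.4983,-.2789,.165])
E
```

```text
t26.45 p [0.5665 0.0072 0.1712] yaw x 74.6 z [ 0.009 -0.    -1.   ] F [ 1.3 -0.   0.6] M [-0.04  0.01  0.02] w 0.275 g 32.0 j [-0.05  0.19  1.37  0.    1.57  0.22]
d tool [-0.2939  0.0102  0.0056]
tilt fix rx,ry [ 0.0086 -0.0022  0.    ]
```

```bash
echo '[[0,0,0,-0.042,0.0015,0,0],[0,0,0,-0.042,0.0015,0,0],[0,0,0,-0.042,0.0015,0,0],[0,0,0,-0.042,0.0015,0,0],[0,0,0,-0.042,0.0015,0,0],[0,0,0,-0.042,0.0015,0,0],[0,0,0,-0.042,0.0015,0.01,0],[0,0,0,0,0,0.03,0]]' | python3 -m inch>/dev/null
echo '[[0,0,0,0,0,0.04,0],[0,0,0,0,0,0.04,0],[0,0,0,0,0,0.015,0],[0,0,0,0,0,0,0],[0,0,0,0,0,0,0]]' | python3 -m inch>/dev/null
python3 - <<'E'
from h import *
to([.4983,-.2789,.0127])
E
```

```text
t27.75 p [ 0.4976 -0.2793  0.0327] yaw x 74.6 z [ 0.003 -0.001 -1.   ] F [ 0.3 -0.4  0.1] M [ 0.    0.09 -0.03] w 0.272 g 32.0 j [-0.58  0.33  1.49  0.    1.32 -0.31]
d tool [0.0006 0.0005 0.02  ]
tilt fix rx,ry [ 0.0027  0.0001 -0.    ]
```

```bash
echo '[[0.002,0,0,0,0,0.01,0],[0,0,0,0,0,0.007,0],[0,0,0,0,0,0.001,0],[0,0,0,0,0,0.001,0],[0,0,0,0,0,0,0],[0,0,0,0,0,0,0]]' | python3 -m inch>/dev/null
python3 ok.py && echo '[[0,0,0,0,0,0.001,0],[0,0,0,0,0,0,0]]' | python3 -m inch>/dev/null; python3 ok.py
```

```text
t28.35 p [ 0.4969 -0.279   0.0126] yaw x 74.6 z [-0.001  0.    -1.   ] F [-0.8  1.   2.3] M [ 0.12  0.13 -0.  ] w 0.277 g 32.2 j [-0.58  0.36  1.5   0.    1.28 -0.31]
t28.55 p [ 0.497  -0.2791  0.0125] yaw x 74.6 z [-0.  0. -1.] F [-4.7  2.6  8.4] M [ 0.41  0.64 -0.01] w 0.274 g 32.6 j [-0.58  0.36  1.5   0.    1.28 -0.31]
```

```bash
echo '[[0,0,0,0,0,-0.0015,0],[0,0,0,0,0,0,0.35],[0,0,0,0,0,0,0.4],[0,0,0,0,0,0,0.4],[0,0,0,0,0,-0.004,0.4],[0,0,0,0,0,-0.003,0.4],[0,0,0,0,0,0,0.4],[0,0,0,0,0,0,0.4]]' | python3 -m inch>/dev/null
python3 ok.py
```

```text
t29.35 p [ 0.4968 -0.279   0.0198] yaw x 74.6 z [-0.001  0.001 -1.   ] F [ 0.7 -0.1 -0.2] M [0.02 0.02 0.01] w 0.403 g 0.0 j [-0.58  0.35  1.5   0.    1.29 -0.31]
```

```bash
echo '[[0,0,0,0,0,0.001,0.36],[0,0,0,0,0,0,0.3],[0,0,0,0,0,0,0.1],[0,0,0,0,0,0,0],[0,0,0,0,0,0,0],[0,0,0,0,0,0,0]]' | python3 -m inch 30 >/dev/null
python3 ok.py;  echo '[[0,0,0,0,0,-0.003,0],[0,0,0,0,0,0,0],[0,0,0,0,0,0,0],[0,0,0,0,0,0,0]]' | python3 -m inch >/dev/null
python3 ok.py
python3 - <<'E'
from h import *
d=snapshot("wrist");im=d["pixels"]
hsv=cv2.cvtColor(im,cv2.COLOR_BGR2HSV);m=((hsv[...,1]>90)&(hsv[...,2]>50)).astype(np.uint8);m[:,:255]=0;m[:,385:]=0
n,l,s,c=cv2.connectedComponentsWithStats(m);print([(s[i].tolist(),c[i].round()) for i in range(1,n) if s[i,4]>100])
s,X=st()
for h in(.0057,-.0143):print(h,w2pix(d,[s["ee_pos"]+[0,0,h]]))
E
```

```text
t29.95 p [ 0.4967 -0.2789  0.0186] yaw x 74.6 z [-0.001  0.001 -1.   ] F [ 0.1 -0.4  1. ] M [-0.01 -0.06 -0.04] w 0.268 g 29.4 j [-0.58  0.35  1.5   0.    1.29 -0.31]
t30.35 p [ 0.4967 -0.2789  0.0216] yaw x 74.6 z [-0.001  0.001 -1.   ] F [ 0.4 -1.   0.2] M [ 0.02  0.04 -0.  ] w 0.272 g 29.4 j [-0.58  0.35  1.5   0.    1.3  -0.31]
[([289, 244, 53, 55, 1939], array([312., 272.]))]
t30.40 p [ 0.4967 -0.2789  0.0216] yaw x 74.6 z [-0.001  0.001 -1.   ] F [-0.3 -0.7 -0.5] M [ 0.01  0.01 -0.02] w 0.275 g 29.4 j [-0.58  0.35  1.5   0.    1.3  -0.31]
0.0057 [[314.78808161 272.2720782 ]]
-0.0143 [[315.06727273 253.03069276]]
```

```bash
echo '[[0,0,0,0,0,-0.02,0],[0,0,0,0,0,-0.03,0],[0,0,0,0,0,-0.04,0],[0,0,0,0,0,-0.04,0],[0,0,0,0,0,-0.02,0],[0,0,0,0,0,0,0],[0,0,0,0,0,0,0]]' | python3 -m inch>/dev/null
echo '[[0,0,0,0.03,-0.001,0,0],[0,0,0,0.042,-0.001,0,0],[0,0,0,0.042,-0.002,0,0],[0,0,0,0.042,-0.001,0,0],[0,0,0,0.042,-0.001,0,0],[0,0,0,0.042,-0.002,0,0],[0,0,0,0.042,-0.001,0,0],[0,0,0,0.01,0,0,0]]' | python3 -m inch>/dev/null
echo '[[0,0,0,0,0,0.02,0],[0,0,0,0,0,0.02,0],[0,0,0,0,0,0,0],[0,0,0,0,0,0,0]]' | python3 -m inch>/dev/null
python3 - <<'E'
from h import *
to([.5655,.0070,.11])
E
```

```text
t32.30 p [0.5652 0.0044 0.1308] yaw x 74.6 z [-0.004  0.001 -1.   ] F [-0.1  0.7 -0.2] M [ 0.02 -0.06 -0.01] w 0.267 g 29.5 j [-0.06  0.22  1.42  0.    1.51  0.21]
d tool [ 0.0025 -0.0003  0.0208]
tilt fix rx,ry [-0.0037  0.0001  0.    ]
```

```bash
echo '[[-0.003,0,0,0.0025,0,0.01,0],[0,0,0,0,0,0.01,0],[0,0,0,0,0,0.01,0],[0,0,0,0,0,0.005,0],[0,0,0,0,0,0,0],[0,0,0,0,0,0,0]]' | python3 -m inch>/dev/null
python3 ok.py && echo '[[0,0,0,0,0,0.004,0],[0,0,0,0,0,0.004,0],[0,0,0,0,0,0,0],[0,0,0,0,0,0,0]]' | python3 -m inch>/dev/null
python3 ok.py && echo '[[0,0,0,0,0,0.003,0],[0,0,0,0,0,0,0],[0,0,0,0,0,0,0]]' | python3 -m inch>/dev/null
python3 ok.py
```

```text
t32.90 p [0.5666 0.0073 0.0969] yaw x 74.6 z [ 0.002  0.    -1.   ] F [ 0.5  0.2 -0.4] M [-0.02  0.03 -0.02] w 0.274 g 29.5 j [-0.05  0.25  1.45  0.    1.44  0.22]
t33.30 p [0.5665 0.0073 0.0887] yaw x 74.6 z [ 0.002  0.    -1.   ] F [-0.5  0.  -0.7] M [-0.01 -0.03  0.04] w 0.272 g 29.5 j [-0.05  0.26  1.46  0.    1.42  0.22]
t33.60 p [0.5665 0.0073 0.0857] yaw x 74.6 z [ 0.002  0.    -1.   ] F [ 0.2 -0.4 -0. ] M [ 0.   -0.02  0.03] w 0.269 g 29.5 j [-0.05  0.26  1.46  0.    1.41  0.22]
```

```bash
echo '[[0.002,0,0,0,-0.001,0.002,0],[0,0,0,0,0,0,0],[0,0,0,0,0,0,0]]' | python3 -m inch>/dev/null
python3 ok.py && echo '[[0,0,0,0,0,0.002,0],[0,0,0,0,0,0,0],[0,0,0,0,0,0,0]]' | python3 -m inch>/dev/null
python3 ok.py && echo '[[0,0,0,0,0,0.001,0],[0,0,0,0,0,0,0],[0,0,0,0,0,0,0]]' | python3 -m inch>/dev/null
python3 ok.py
```

```text
t33.90 p [0.5655 0.0076 0.0838] yaw x 74.6 z [-0.     0.001 -1.   ] F [-0.3 -0.1 -0.3] M [-0.01 -0.    0.04] w 0.266 g 29.5 j [-0.05  0.26  1.47  0.    1.41  0.22]
t34.20 p [0.566  0.0075 0.0828] yaw x 74.6 z [ 0.001  0.    -1.   ] F [-2.3  0.1  5.5] M [-0.03  0.18 -0.03] w 0.272 g 33.4 j [-0.05  0.26  1.47  0.    1.41  0.22]
t34.20 p [0.566  0.0075 0.0828] yaw x 74.6 z [ 0.001  0.    -1.   ] F [-2.3  0.1  5.5] M [-0.03  0.18 -0.03] w 0.272 g 33.4 j [-0.05  0.26  1.47  0.    1.41  0.22]
```

```bash
echo '[[0,0,0,0,0,-0.002,0],[0,0,0,0,0,0,0],[0,0,0,0,0,0,0]]' | python3 -m inch>/dev/null; python3 ok.py
echo '[[0,0,0,0,0,0,0.31],[0,0,0,0,0,0,0.31],[0,0,0,0,0,0,0.31]]' | python3 -m inch; python3 ok.py
```

```text
t34.50 p [0.5654 0.0076 0.0835] yaw x 74.6 z [-0.001  0.001 -1.   ] F [ 0.8  1.1 -0.7] M [-0.02 -0.02  0.03] w 0.271 g 30.0 j [-0.05  0.26  1.47  0.    1.41  0.22]
clock: 34.8
ee_pos: [0.5655, 0.0075, 0.0837]
ee_rot: [0.796, 0.606, 0.0, -0.0]
force: [-0.6, 0.3, 0.3]
gripper_width: 0.312
grasp_force: 0.0
t34.80 p [0.5655 0.0075 0.0837] yaw x 74.6 z [-0.     0.001 -1.   ] F [-0.6  0.3  0.3] M [0.   0.01 0.06] w 0.312 g 0.0 j [-0.05  0.26  1.47  0.    1.41  0.22]
```

Released. I'll lift clear and check by colour segmentation that the vertebra stayed in the jar.

```bash
echo '[[0,0,0,0,0,-0.005,0.31],[0,0,0,0,0,-0.01,0.31],[0,0,0,0,0,-0.02,0.31],[0,0,0,0,0,-0.04,0.31],[0,0,0,0,0,-0.04,0.31],[0,0,0,0,0,-0.03,0.31],[0,0,0,0,0,0,0.31],[0,0,0,0,0,0,0.31]]' | python3 -m inch
python3 - <<'E'
from h import *
s,X=st()
d=snapshot("wrist");im=d["pixels"];cv2.imwrite("pics/fin.png",im);np.savez("w9.npz",**d)
print("pred jar",w2pix(d,[[.5655,.007,.058],[.5655,.007,.078],[.5655,.007,.0897],[.5655+.024,.007,.0897],[.5655-.024,.007,.0897]]).round().tolist(), "between fingers", w2pix(d,[s["ee_pos"]]).round().tolist())
hsv=cv2.cvtColor(im,cv2.COLOR_BGR2HSV);u,v=w2pix(d,[[.5655,.007,.078]])[0].astype(int)
for r in range(v-40,v+45,6): print(r,[tuple(hsv[r,c].tolist()) for c in range(u-40,u+41,8)])
E
```

```text
clock: 35.6
ee_pos: [0.5659, 0.0075, 0.2301]
ee_rot: [0.796, 0.606, 0.001, 0.001]
force: [0.0, 0.2, -1.3]
gripper_width: 0.31
grasp_force: 0.0
t35.60 p [0.5659 0.0075 0.2301] yaw x 74.6 z [ 0.002  0.    -1.   ] F [ 0.   0.2 -1.3] M [ 0.    0.04 -0.01] w 0.310 g 0.0 j [-0.05  0.17  1.28  0.    1.69  0.22]
pred jar [[315.0, 183.0], [315.0, 188.0], [315.0, 191.0], [344.0, 184.0], [287.0, 199.0]] between fingers [[315.0, 266.0]]
148 [(18, 133, 157), (60, 12, 22), (103, 20, 233), (102, 16, 234), (101, 17, 237), (103, 15, 233), (102, 16, 234), (102, 16, 234), (101, 19, 231), (20, 33, 46), (21, 112, 128)]
154 [(90, 12, 22), (90, 2, 237), (101, 15, 233), (0, 0, 255), (97, 15, 217), (93, 12, 186), (99, 14, 237), (90, 2, 255), (101, 15, 233), (108, 5, 235), (40, 20, 39)]
160 [(30, 36, 14), (102, 16, 235), (103, 15, 234), (35, 35, 188), (90, 2, 255), (90, 3, 255), (90, 2, 255), (35, 37, 171), (105, 4, 254), (103, 15, 235), (100, 20, 75)]
166 [(104, 22, 231), (101, 15, 235), (94, 15, 137), (90, 3, 255), (60, 4, 62), (30, 6, 81), (15, 11, 144), (104, 15, 191), (102, 10, 245), (100, 3, 254), (94, 
[... 1168 characters left out ...]
, 60, 252)]
214 [(25, 95, 251), (25, 57, 250), (90, 2, 252), (90, 4, 255), (34, 38, 100), (30, 37, 97), (42, 37, 90), (73, 15, 117), (105, 23, 199), (45, 4, 252), (32, 57, 252)]
220 [(19, 130, 234), (26, 94, 250), (23, 36, 250), (102, 5, 254), (100, 6, 255), (90, 2, 255), (105, 4, 255), (105, 4, 254), (80, 3, 253), (15, 185, 226), (16, 186, 240)]
226 [(14, 196, 215), (30, 67, 250), (25, 96, 250), (25, 101, 250), (27, 11, 250), (53, 4, 253), (40, 3, 249), (18, 183, 250), (17, 182, 248), (18, 175, 250), (16, 183, 246)]
232 [(14, 190, 213), (29, 71, 250), (30, 64, 250), (31, 62, 253), (15, 194, 239), (17, 181, 246), (17, 182, 248), (17, 180, 249), (17, 181, 250), (17, 180, 248), (16, 181, 246)]
```

The vertebra's brown top disc, with its central spot, is centred in the mouth at about (315,188), so it is standing in the jar.

```bash
python3 -c "
from plant import *
print(hand_in())"
```

```text
the job is handed in; nothing more can be done
None
```

The cap is off and lying right way up in the tray, and the vertebra stands upright in the jar; the fingers were too wide to go deeper into the mouth, so I released it there and it fell about 10 mm onto the pad, and the job is handed in at about 36 s.

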